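# Fit the window glass in its cell and screw the retaining ring snug

### The job

Lay the framed window glass flat in the round bore of the window cell so that it sits fully home, then swing the clamp arm over it against its stop and screw the retaining ring down clockwise until it is snug on the glass: held firmly, but never tightened so hard that the glass would crack. Do not knock the specimen jar over.

Things in the scene. Friction and masses are not known exactly. Their poses are not given: they have to be found in the camera images.
- window_center (a point): centre (half-way up) of the window glass: a clear disc in a dark steel rim, 36 mm diameter, 16 mm thick, 50 g, lying flat on a 100 x 100 x 22 mm white foam block on the right; its z axis is the disc's axis
- foam_block: the fixed foam block, origin at the centre of its underside, top 22 mm up
- cell: the window cell, fixed to the bench: grey base plate 80 mm (its x) by 170 mm (its y, -40 to +130), 10 mm thick; on it a 62 x 62 mm aluminium block with a round 38 mm bore, its top 28 mm above the bench. Origin on the bench on the bore's axis, z up. The clamp arm's post stands at +100 mm along its y
- cell_mouth (a point): centre of the bore's mouth, level with the block's top (28 mm above the bench). Inside is a seat with a thin rubber ring that yields a little; its height is adjusted from time to time, so the seated glass's underside lies 6 to 12 mm below the mouth and its upper part stands proud
- pivot_top (a point): on the vertical hinge axis of the clamp arm, 100 mm along the cell's +y from the bore's axis, at the height of the arm's underside (41 mm above the bench); its axes are the cell's
- swing_arm (a joint): angle of the clamp arm: 0 = closed against its stop, its ring right over the bore (arm points along the cell's -y from the pivot); grows counter-clockwise seen from above as it is swung open, to 2.3 rad. It stays where it is left (friction about 0.12 N m)
- beam_grip (a point): middle of the arm's straight beam, 45 mm from the pivot towards the ring, half-way up: the beam is 12 mm wide and 12 mm high (41 to 53 mm above the bench), free for pushing or gripping between 18 and 68 mm from the pivot. Its y axis lies along the beam, pointing back to the pivot; x across it
- retaining_ring: the threaded ring in the eye (54 mm across) at the arm's end, 100 mm from the pivot; origin on its axis at its rubber-faced underside, which presses on the glass (33 mm across). Starts fully up, underside 41 mm above the bench; turns up to 3.4 rad clockwise seen from above and sinks 20 mm per full turn
- ring_grip (a point): centre of the ring's grip bar: 46 mm long (its x), 12 mm thick (its y), 18 mm high (z), 36 mm above the ring's underside, at first along the cell's x when the arm is closed. Turning it takes 0.05 N m while free, and about 0.01 N m more per N of pressure on the glass. Snug: 0.20 to 0.35 N m, and it then stays put; above 0.45 N m the glass may crack
- specimen_jar: loose bystander: capped jar with an orange cap, 31 mm across, 74 mm tall, standing on the bench between foam block and cell; origin at the centre of its underside
Not all that is in view belongs to the job. What is shaped like the part that bears window_center but green is not meant.

How it is judged:
On the way, in this order (a step that is already met when the one before it is completed fails the run):
1. the window glass lies flat and fully home in the bore, let go (horizontal distance between window_center and cell_mouth below 0.0025 m and z of window_center in the frame of cell_mouth below 0.0025 m and angle between window_center's own z axis and vertical below 0.06 rad and contact force between the fingers and window below 0.1 N), for 0.2 s.
2. the clamp arm is swung over the glass against its stop (value of joint swing_arm below 0.04 rad), for 0.1 s.
3. the retaining ring is snug: presses on the glass with more than 10 N (contact force between retaining_ring and window above 10 N), for 0.2 s.
At the end, for the whole second after the job is handed in: The glass lies flat (within 0.06 rad) in the bore, centred within 2.5 mm, its centre no more than 2.5 mm above the block's top; the arm is within 0.04 rad of its stop; the ring presses on the glass with 10 to 40 N; all at rest and let go (horizontal distance between window_center and cell_mouth below 0.0025 m and z of window_center in the frame of cell_mouth below 0.0025 m and angle between window_center's own z axis and vertical below 0.06 rad and value of joint swing_arm below 0.04 rad and contact force between retaining_ring and window above 10 N and linear speed of window below 0.01 m/s); the robot touches nothing.
It fails at once if the ring presses on the glass with more than 40 N (it cracks) (contact force between retaining_ring and window above 40 N).
It fails at once if the specimen jar is knocked over (angle between specimen_jar's own z axis and vertical above 0.5 rad).
It also fails if it takes over 72 s, if anything falls off the work surface, if the arm or the gripper's body presses on something with over 40 N, if the wrist force passes 120 N, or if a joint passes its speed limit or range.

### The arm

A 7-joint arm with a two-finger parallel gripper is mounted at the origin on a cart in front of the work surface, level with it; the furniture and walls round the work are solid. World frame = base frame: x ahead of the robot, y to its left, z up, the work surface at z = 0. Lengths are in m, angles in rad, forces in N, time in s.
With the tool pointing down it reaches from about 0.425 to 0.925 m from the base axis. Payload 6.8 kg.
Tool frame: the origin (TCP) lies on the centre line of the jaws, within the pads' length; the fingertips stand bot.tip_reach ahead of it and the grasp point (between the pads) lies 3 mm ahead of it (bot.tip_reach is the distance from the TCP to the fingertips, in m); z points along the fingers, y is the line along which they close (so a half turn about z gives the same grasp; the last joint's range is limited). The gripper opens to 85 mm and grips with 20 to 120 N. Pads are 22 mm wide; open, the fingers measure 114 mm over their backs; the gripper's body (76 mm by 85 mm) begins 54 mm behind the grasp point. The pads swing forward as they close: fully open they stand 13 mm farther back than shut.
Start: joints at [-0.108, 0.477, 0.022, 1.555, -0.011, 1.109, -0.083], TCP at [0.675, 0, 0.253] pointing down, gripper open.
Joint ranges: [-2.96, 2.96], [-0.34, 2.1], [-1.41, 1.46], [0.24, 2.44], [-1.37, 4.51], [0.17, 1.92], [-2.96, 2.96]. Speed limits (rad/s): [2.39, 2.39, 3.14, 3.14, 3.14, 3.14, 3.14].

### API

Orientations are given as a unit quaternion [w, x, y, z].
In Python, from station import bot gives the robot as it stands.
- The arm moves only by the tool jog_arm, never from a script. Its argument "deltas" is a list of rows, each a list of 7 numbers: the shift along the world's x, y, z in m, then the turn, a rotation vector about the world's x, y, z in rad, then the opening, from 0 (shut) to 1 (fully open). In form: [[x, y, z, rx, ry, rz, grip], ...]. A call has 1 to 10 rows; each row shifts and turns the commanded pose from where the row before left it; what a row does not reach is not made up. A row lasts 1/10 s, in which the tool goes at most 50 mm and 8.59 degrees, less where a joint would pass 70% of its speed; a pose out of reach is approached as far as the arm can. A call with a gripper value outside its range is refused whole. The fingers move at their own pace and stop on an object; "newtons" is the grip in N (left out, the last holds). Time passes only in rows, so rows that do not move let the fingers close. It gives the time, the measured TCP pose, the force, the opening and the grip force at its end, in the units of the state.
- bot.get_obs(): the state, without advancing time (a new reading comes with each control period).
- bot.read_camera(name): name is "scene" or "side" or "wrist"; returns a dict with "img" (384x512x3 uint8, red, green, blue), "K" (3x3 intrinsics, pixels), "eye" and "attitude" of the camera in the world. Camera axes: x right, y down, z forward; pixel columns grow to the right and rows downward; lengths in m; the calibration is good to about 2 mm. A picture is of the moment at which its call begins. There is no depth.
- bot.hand_in(): hands the job in; it is judged then, once.
The state is a dict: "t": time; "q": joint angles; "joint_vel": joint speeds; "joint_torque": joint torques, N m; "eef_pos": TCP position; "tool_rot": TCP orientation; "contact_force": force on the tool from outside, world axes, zero at the start; "torque": the same for the moment, N m; "gripper_width": opening from 0.0 (shut) to 1.0 (fully open); "grasp_force": force on a finger pad.
Only numpy, scipy, OpenCV 4.12 (cv2) and the standard library are available. Lean on these libraries where they do the work, as an engineer would, in place of code of your own. Each camera call takes 0.05 s, during which the arm holds its last target. There are 200 camera calls.

## Working session

There is one attempt and no reset: what is moved stays moved. The work goes in short steps, Python scripts to look and compute and a tool call to move; the robot and the scene stay as the last step left them, time stands still between calls to the robot, and variables do not carry over. Pictures are saved under pics/ and viewed, at most 10 in all, crops included, and the job is handed in when it is done.

Besides the shell and the picture viewer there is one more tool, called after "Emit:" in YAML: its name, and indented under it one key for each argument. jog_arm: Moves the arm, as the interface text tells. Its arguments: {"type":"object","properties":{"deltas":{"type":"array"},"newtons":{"type":"number"}},"required":["deltas"]}

```bash
ls; mkdir -p pics; cat > h.py <<'E'
import numpy as np, cv2
from scipy.spatial.transform import Rotation as R
from station import bot
def cam(n):
    c=bot.read_camera(n); return c
def Rm(c):
    a=np.array(c["attitude"],float)
    return a if a.shape==(3,3) else R.from_quat(a[[1,2,3,0]]).as_matrix()
def onplane(c,uv,z):
    d=Rm(c)@np.linalg.inv(c["K"])@np.array([uv[0],uv[1],1.]); e=np.array(c["eye"]); return e+d*(z-e[2])/d[2]
def proj(c,p):
    q=np.array(c["K"])@(Rm(c).T@(np.array(p)-np.array(c["eye"]))); return q[:2]/q[2]
E
python3 - <<'E'
from h import *
print(bot.tip_reach, bot.get_obs())
ims=[]
for n in ["scene","side","wrist"]:
    c=cam(n); cv2.imwrite(f"pics/{n}0.png",c["img"][:,:,::-1]); print(n,c["eye"],c["attitude"],c["K"])
    np.savez(f"{n}0.npz",**c)
E
```

```text
pics
0.022 {'t': 0.0, 'q': array([-0.10813944,  0.47782598,  0.02232625,  1.55646399, -0.01151727,
        1.10928614, -0.08310271]), 'joint_vel': array([-0.00037728, -0.00174899,  0.00051888, -0.00148582, -0.00029816,
        0.00093378,  0.00133096]), 'joint_torque': array([-5.45967814e-04, -5.96443820e+01,  1.60769675e+00, -2.81194621e+01,
        1.24063640e-02,  9.39900521e-03,  2.20753498e-05]), 'eef_pos': array([6.74443314e-01, 2.71649612e-05, 2.52302763e-01]), 'tool_rot': array([-6.13247436e-04,  7.07084388e-01,  7.07128565e-01, -6.96308839e-04]), 'contact_force': array([ 0.45881621, -0.05574358,  0.1214137 ]), 'torque': array([0.04335781, 0.00472172, 0.01296587]), 'grasp_force': 0.0, 'gripper_width': 1.0011390225780017}
scene [-0.3338717   0.49371413  0.75594935] [ 0.21699718 -0.39962176  0.78914752 -0.41286906] [[487.94657118   0.         260.23730964]
 [  0.         487.94657118 191.12851291]
 [  0.           0.           1.        ]]
side [ 0.29208689 -0.79438867  0.61752859] [-0.44668043  0.88641856 -0.11028934  0.05074433] [[436.16302494   0.         258.52084789]
 [  0.         436.16302494 185.23496931]
 [  0.           0.           1.        ]]
wrist [0.67469234 0.0778158  0.37313594] [ 1.53297774e-01  9.88179631e-01  4.24673314e-04 -7.92729024e-04] [[311.61100917   0.         253.76890517]
 [  0.         311.61100917 189.52984188]
 [  0.           0.           1.        ]]
```

```bash
python3 - <<'E'
import cv2,numpy as np
a=[cv2.imread(f"pics/{n}0.png") for n in ["scene","side","wrist"]]
cv2.imwrite("pics/s_a.png",cv2.resize(a[0],(800,600),interpolation=cv2.INTER_CUBIC));cv2.imwrite("pics/s_b.png",cv2.resize(a[1],(800,600),interpolation=cv2.INTER_CUBIC))
E
```

```text
(no output)
```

View pics/s_a.png

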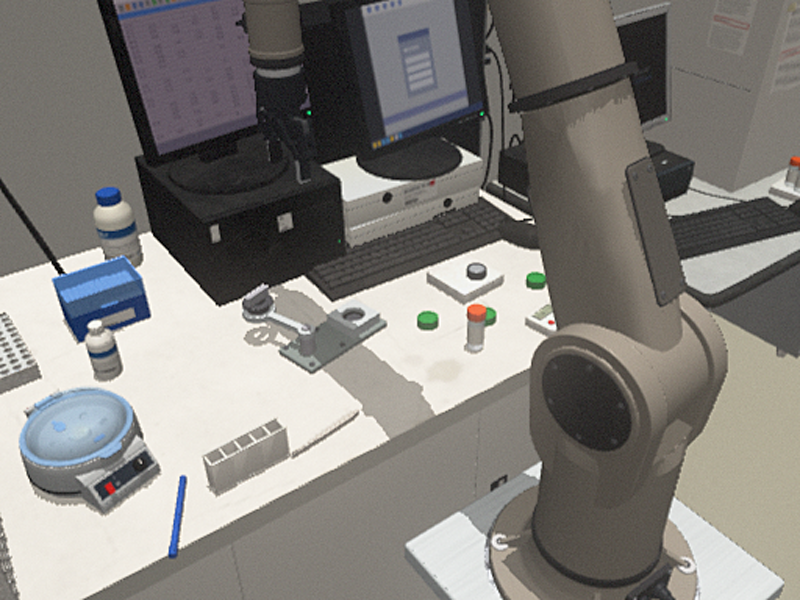

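View pics/s_b.png

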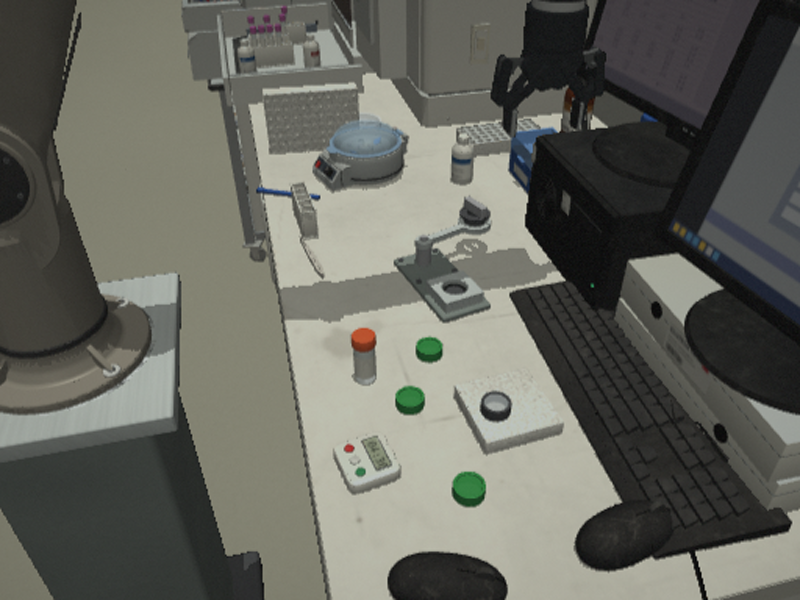

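View pics/wrist0.png

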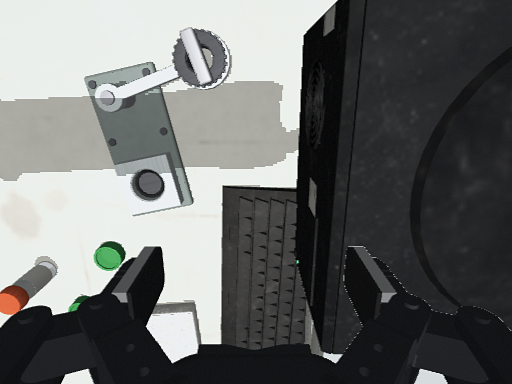

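Scene/side: the window is the grey-rimmed clear disc on the white foam (side zoomed ≈(495,405)). The three green discs (429,349), (410,399) and (469,488) are the decoys. The jar is at (364,355). In the wrist view the bore is at (148,184), the pivot at (109,97) and the ring at (202,57).

```bash
python3 - <<'E'
from h import *
L=lambda n:dict(np.load(f"{n}0.npz"))
w,s,sc=L("wrist"),L("side"),L("scene")
bore=onplane(w,(148,184),.028);piv=onplane(w,(109,97),.060)
print("bore",bore,"piv",piv,np.linalg.norm((bore-piv)[:2]),"ring",onplane(w,(198,56),.086))
k=.64
# jar, foam corners, window top ring
sim=s["img"]; cv2.imwrite("pics/crop1.png",cv2.resize(sim[160:320,200:370,::-1],None,fx=4.5,fy=3.7,interpolation=cv2.INTER_CUBIC)[:600,:800])
g=cv2.cvtColor(sim,cv2.COLOR_RGB2GRAY)
sub=g[246:274,302:332]; m=(sub<150).astype(np.uint8); 
n,lab,st,ce=cv2.connectedComponentsWithStats(m); 
cs,_=cv2.findContours(m,cv2.RETR_EXTERNAL,cv2.CHAIN_APPROX_NONE)
for c in cs:
    if len(c)>10:
        e=cv2.fitEllipse(c); print("win ell",e, cv2.boundingRect(c)); x,y,ww,hh=cv2.boundingRect(c); 
        print(onplane(s,(302+x+ww/2-.5,246+y+hh/2-.5),.030), onplane(s,(302+x-.5,246+y+hh/2),.030),onplane(s,(302+x+ww-.5,246+y+hh/2),.030))
print("jar base",onplane(s,(365*k,378*k),0),"captop",onplane(s,(364*k,333*k),.074))
for p in [(455,388),(519,373),(562,420),(489,438)]: print("foam",onplane(s,(p[0]*k,p[1]*k),.022))
print("bore side",onplane(s,(455*k,287*k),.028),"ring side",onplane(s,(475*k,208*k),.086),"piv side", onplane(s,(424*k,241*k),.06))
for p in [(527,215),(595,300),(512,293)]: print("box/keyb",onplane(s,(p[0]*k,p[1]*k),0))
E
```

```text
bore [ 0.55185823 -0.02533689  0.028     ] piv [0.53457412 0.07172678 0.06      ] 0.09859054981261609 ring [0.62671717 0.10574504 0.086     ]
win ell ((0.9829456210136414, 25.05002212524414), (2.6707162857055664, 6.8194074630737305), 164.34239196777344) (0, 21, 4, 7)
[ 0.49453717 -0.29190556  0.03      ] [ 0.49069682 -0.2921475   0.03      ] [ 0.49761414 -0.29392168  0.03      ]
win ell ((14.882915496826172, 13.735506057739258), (19.733882904052734, 20.273906707763672), 116.6496353149414) (5, 4, 21, 21)
[ 0.52631726 -0.2748815   0.03      ] [ 0.50728427 -0.2712815   0.03      ] [ 0.54447841 -0.28083531  0.03      ]
jar base [ 0.39227563 -0.15935377  0.        ] captop [ 0.3946417  -0.15730484  0.074     ]
foam [ 0.49222484 -0.22673016  0.022     ]
foam [ 0.57792307 -0.22146198  0.022     ]
foam [ 0.596966   -0.30763698  0.022     ]
foam [ 0.5056908  -0.31227887  0.022     ]
bore side [ 0.55204021 -0.03490245  0.028     ] ring side [0.61863484 0.08078807 0.086     ] piv side [0.52765307 0.04822054 0.06      ]
box/keyb [0.75270193 0.17518352 0.        ]
box/keyb [ 0.75548838 -0.08223895  0.        ]
box/keyb [ 0.64285735 -0.03503098  0.        ]
```

View pics/crop1.png

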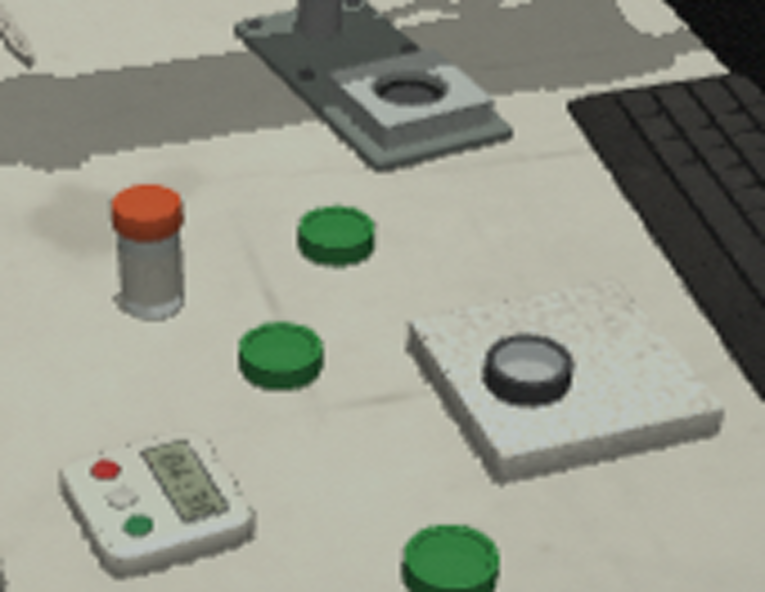

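The window is confirmed: grey rim and clear face, at about (317,259) in the side view, near (0.527, −0.275). I'm going over it for a close look.

Emit:
jog_arm:
  deltas:
    - [-0.0184, -0.0344, -0.0115, 0, 0, 0, 0.8]
    - [-0.0184, -0.0344, -0.0115, 0, 0, 0, 0.8]
    - [-0.0184, -0.0344, -0.0115, 0, 0, 0, 0.8]
    - [-0.0184, -0.0344, -0.0115, 0, 0, 0, 0.8]
    - [-0.0184, -0.0344, -0.0115, 0, 0, 0, 0.8]
    - [-0.0184, -0.0344, -0.0115, 0, 0, 0, 0.8]
    - [-0.0184, -0.0344, -0.0115, 0, 0, 0, 0.8]
    - [-0.0184, -0.0344, -0.0115, 0, 0, 0, 0.8]
    - [0, 0, 0, 0, 0, 0, 0.8]
    - [0, 0, 0, 0, 0, 0, 0.8]

```text
t: 1.15
eef_pos: [0.5269, -0.2762, 0.1608]
tool_rot: [-0.0, 0.708, 0.706, -0.0]
contact_force: [-0.1, 1.2, -0.7]
gripper_width: 0.801
grasp_force: 0.0
```

```bash
python3 - <<'E'
from h import *
c=cam("wrist"); np.savez("wrist1.npz",**c); o=bot.get_obs(); print(o["eef_pos"],o["tool_rot"],o["q"],o["gripper_width"])
cv2.imwrite("pics/w1.png",c["img"][:,:,::-1])
print(proj(c,[.527,-.275,.038]))
E
```

```text
[ 0.52802404 -0.27478508  0.1611975 ] [-1.99341994e-04  7.07143808e-01  7.07069686e-01  2.34309297e-04] [ 0.31689347  0.4482424   0.07600613  1.84020895 -0.04440569  0.85494272
  0.4144697 ] 0.7996608359021757
[254.04594728 188.71091559]
```

View pics/w1.png

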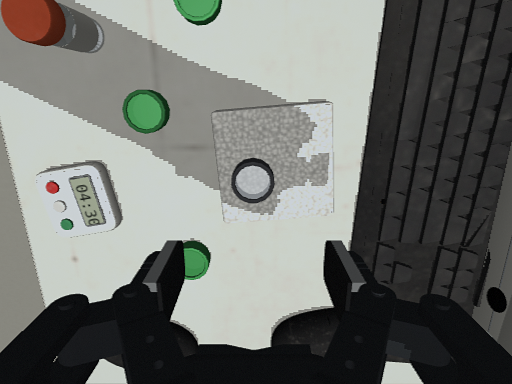

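Window at pixel (253,180) in the wrist view, on the foam; the green discs are off to the side. I'm fitting its rim.

```bash
python3 - <<'E'
from h import *
c=dict(np.load("wrist1.npz")); g=cv2.cvtColor(c["img"],cv2.COLOR_RGB2GRAY)
m=(g[145:215,218:290]<90).astype(np.uint8)
cs,h=cv2.findContours(m,cv2.RETR_CCOMP,cv2.CHAIN_APPROX_NONE)
for k in cs:
    if len(k)>40:
        (x,y),ax,_=cv2.fitEllipse(k); p=(x+218,y+145); 
        P=onplane(c,p,.038); d=np.linalg.norm(P-np.array(c["eye"])); print(p,ax,P,[a*d/311.6 for a in ax])
# bore via wrist0 dark fit
c=dict(np.load("wrist0.npz")); g=cv2.cvtColor(c["img"],cv2.COLOR_RGB2GRAY)
m=(g[162:206,124:172]<105).astype(np.uint8)
cs,h=cv2.findContours(m,cv2.RETR_EXTERNAL,cv2.CHAIN_APPROX_NONE)
for k in cs:
    if len(k)>40:
        (x,y),ax,_=cv2.fitEllipse(k); p=(x+124,y+162); P=onplane(c,p,.028); d=np.linalg.norm(P-np.array(c["eye"])); print("bore",p,ax,P,[a*d/311.6 for a in ax])
E
```

```text
(252.45231246948242, 180.29019165039062) (42.42087173461914, 44.6218147277832) [ 0.52571847 -0.26782561  0.038     ] [np.float64(0.034482510397053474), np.float64(0.03627158347692528)]
(252.3782196044922, 181.83589553833008) (34.473594665527344, 35.85729217529297) [ 0.52565374 -0.26913285  0.038     ] [np.float64(0.028062476486678558), np.float64(0.029188845210602277)]
bore (147.8103141784668, 184.31930351257324) (29.154985427856445, 31.894338607788086) [ 0.55159925 -0.02572258  0.028     ] [np.float64(0.03562753606807717), np.float64(0.03897503917222782)]
```

```bash
python3 - <<'E'
from h import *
c=dict(np.load("wrist1.npz")); t=np.array([.52802404,-.27478508,.1611975])
for r in (.01,.014,.018,.022,.026):
    print(r,[proj(c,t+[s*.034,y,-r]).round(0) for s in (-1,1) for y in (.011,-.011)])
E
python3 - <<'E'
import cv2
i=cv2.imread("pics/w1.png")[220:330,120:390]; cv2.imwrite("pics/w1c.png",cv2.resize(i,None,fx=2.9,fy=2.9,interpolation=cv2.INTER_CUBIC))
E
```

```text
0.01 [array([183., 239.]), array([186., 280.]), array([330., 239.]), array([326., 280.])]
0.014 [array([184., 235.]), array([188., 276.]), array([328., 235.]), array([325., 275.])]
0.018 [array([186., 232.]), array([189., 271.]), array([326., 231.]), array([323., 271.])]
0.022 [array([188., 228.]), array([191., 267.]), array([324., 228.]), array([321., 267.])]
0.026 [array([189., 225.]), array([192., 263.]), array([322., 225.]), array([320., 263.])]
```

View pics/w1c.png

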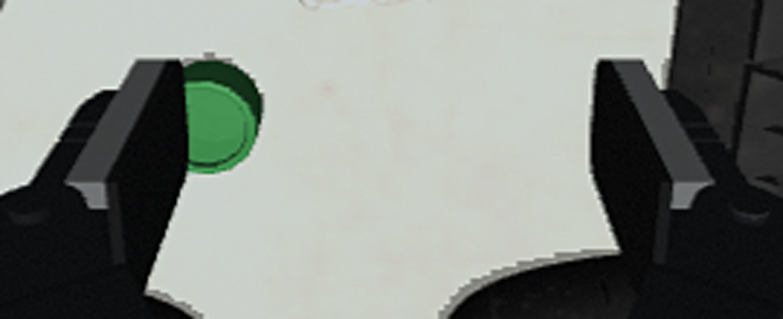

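The tips stand about 10 mm ahead of the TCP at 0.8 open (so ≈17 mm at 36 mm opening). I'm descending to grip the glass's top ~5 mm.

Emit:
jog_arm:
  deltas:
    - [-0.002, 0.0065, -0.03, 0, 0, 0, 0.58]
    - [0, 0, -0.03, 0, 0, 0, 0.58]
    - [0, 0, -0.025, 0, 0, 0, 0.58]
    - [0, 0, -0.015, 0, 0, 0, 0.58]
    - [0, 0, -0.0105, 0, 0, 0, 0.58]
    - [0, 0, 0, 0, 0, 0, 0.58]
    - [0, 0, 0, 0, 0, 0, 0.58]
  newtons: 25

```text
t: 1.9
eef_pos: [0.5266, -0.2687, 0.0516]
tool_rot: [0.001, 0.707, 0.707, 0.0]
contact_force: [0.2, 0.3, 0.9]
gripper_width: 0.581
grasp_force: 0.0
```

```bash
python3 - <<'E'
from h import *
c=cam("wrist"); o=bot.get_obs(); print(o["eef_pos"],o["contact_force"],o["gripper_width"]); t=o["eef_pos"]
cv2.imwrite("pics/w2.png",cv2.resize(c["img"][200:384,120:390,::-1],None,fx=2.9,fy=2.9,interpolation=cv2.INTER_CUBIC))
for r in (.01,.014,.018): print(r,[(2.9*(proj(c,t+[s*.0247,y,-r])-[120,200])).round(0) for s in (-1,1) for y in (.011,-.011)])
E
```

```text
[ 0.52670507 -0.26890496  0.05184828] [ 0.4165304  -0.60346955  0.85707847] 0.580729181835253
0.01 [array([234., 122.]), array([241., 240.]), array([543., 122.]), array([536., 240.])]
0.014 [array([238., 110.]), array([244., 227.]), array([539., 111.]), array([532., 227.])]
0.018 [array([242., 100.]), array([248., 213.]), array([535., 100.]), array([529., 214.])]
```

View pics/w2.png

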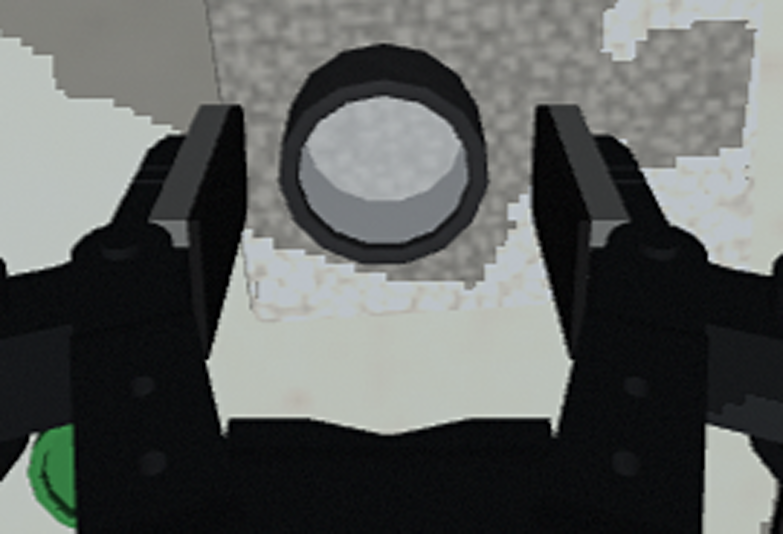

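The window ring is between the pads, about 1.3 mm off toward −y, with tips at z≈0.036. I'll correct, then close.

Emit:
jog_arm:
  deltas:
    - [0, -0.0013, -0.002, 0, 0, 0, 0.58]
    - [0, 0, 0, 0, 0, 0, 0.3]
    - [0, 0, 0, 0, 0, 0, 0.3]
    - [0, 0, 0, 0, 0, 0, 0.3]
    - [0, 0, 0, 0, 0, 0, 0.3]
    - [0, 0, 0, 0, 0, 0, 0.3]
  newtons: 25

```text
t: 2.55
eef_pos: [0.5261, -0.2705, 0.0496]
tool_rot: [0.001, 0.707, 0.707, 0.0]
contact_force: [-1.4, -0.2, 6.5]
gripper_width: 0.405
grasp_force: 24.7
```

Emit:
jog_arm:
  deltas:
    - [0, 0, 0.02, 0, 0, 0, 0.3]
    - [0, 0, 0.04, 0, 0, 0, 0.3]
    - [0.0036, 0.035, 0, 0, 0, 0, 0.3]
    - [0.0036, 0.035, 0, 0, 0, 0, 0.3]
    - [0.0036, 0.035, 0, 0, 0, 0, 0.3]
    - [0.0036, 0.035, 0, 0, 0, 0, 0.3]
    - [0.0036, 0.035, 0, 0, 0, 0, 0.3]
    - [0.004, 0.035, 0, 0, 0, 0, 0.3]
    - [0.004, 0.034, 0, 0, 0, 0, 0.3]
    - [0, 0, 0, 0, 0, 0, 0.3]

```text
t: 3.55
eef_pos: [0.5523, -0.0194, 0.1087]
tool_rot: [-0.001, 0.704, 0.71, 0.001]
contact_force: [1.0, 0.8, -0.3]
gripper_width: 0.406
grasp_force: 25.2
```

Emit:
jog_arm:
  deltas:
    - [0, 0, 0, 0, 0, 0, 0.3]
    - [0, 0, 0, 0, 0, 0, 0.3]

```text
t: 3.75
eef_pos: [0.5515, -0.0273, 0.1087]
tool_rot: [0.0, 0.708, 0.707, -0.0]
contact_force: [-0.3, -0.4, -0.5]
gripper_width: 0.406
grasp_force: 25.2
```

```bash
python3 - <<'E'
from h import *
c=cam("wrist"); o=bot.get_obs(); print(o["eef_pos"],o["tool_rot"],o["contact_force"],o["gripper_width"]); np.savez("wrist3.npz",**c)
cv2.imwrite("pics/w3.png",cv2.resize(c["img"][:,:,::-1],(768,576),interpolation=cv2.INTER_CUBIC))
print(1.5*proj(c,[.5516,-.0257,.028]))
E
```

```text
[ 0.55154108 -0.02760879  0.10872513] [ 1.59950400e-04  7.07870250e-01  7.06342373e-01 -3.69849598e-04] [ 0.26573    -0.31851523 -0.92126298] 0.410982189541293
[380.85063116 309.45514044]
```

View pics/w3.png

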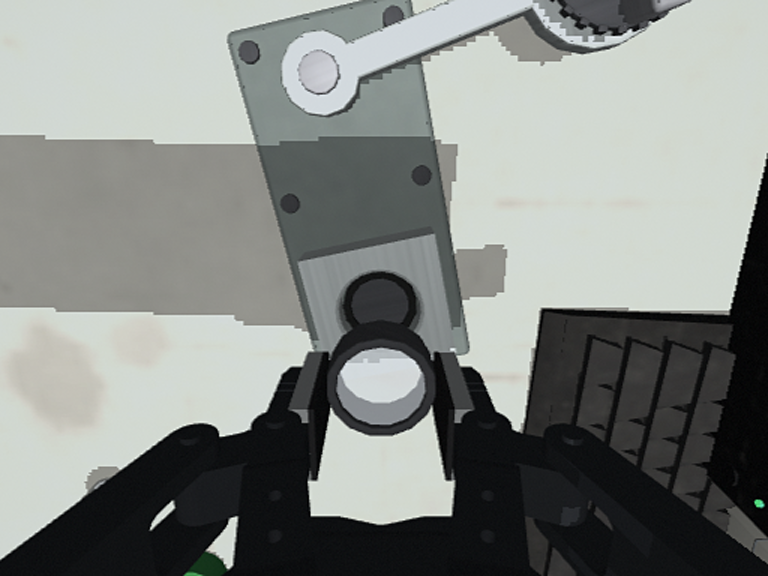

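```bash
python3 - <<'E'
from h import *
c=dict(np.load("wrist3.npz")); g=cv2.cvtColor(c["img"],cv2.COLOR_RGB2GRAY).astype(int)
t=np.array([.5515,-.0275,.1087])
def edge(cx,cy,angs,r0,r1,thr,inward):
    P=[]
    for a in np.deg2rad(angs):
        rs=np.arange(r0,r1,.25); v=cv2.remap(g.astype(np.float32),(cx+rs*np.cos(a)).astype(np.float32)[None],(cy+rs*np.sin(a)).astype(np.float32)[None],cv2.INTER_LINEAR)[0]
        dv=np.diff(cv2.GaussianBlur(v[None],(9,1),1.5)[0]); i=np.argmax(dv) if inward else np.argmin(dv); P.append((cx+rs[i]*np.cos(a),cy+rs[i]*np.sin(a)))
    return np.array(P)
def circ(P3): 
    A=np.c_[2*P3[:,:2],np.ones(len(P3))]; s=np.linalg.lstsq(A,(P3[:,:2]**2).sum(1),rcond=None)[0]; r=np.sqrt(s[2]+s[0]**2+s[1]**2)
    return s[:2],2*r,np.abs(np.linalg.norm(P3[:,:2]-s[:2],axis=1)-r).max()
P=edge(253,207,range(-170,-9,8),21,34,0,True)
print("bore",circ(np.array([onplane(c,p,.028) for p in P])))
# glass inner bright edge & outer lower edge
P=edge(253.5,257,range(30,151,8),25,42,0,True)
Q=edge(253.5,257,range(0,360,12),20,32,0,False)
for z in (.099,.097,.095): print(z,circ(np.array([onplane(c,p,z) for p in P])),circ(np.array([onplane(c,p,z) for p in Q])))
print("piv",onplane(c,(318/1.5,72/1.5),.06))
e=[onplane(c,(x/1.5,y/1.5),.010) for x,y in [(229,36),(314,345),(467,352),(400,0)]]; print(e)
b=[onplane(c,(x/1.5,y/1.5),.028) for x,y in [(299,262),(434,234),(323,352),(456,352)]]; print(b)
E
```

```text
bore (array([ 0.55097851, -0.02539381]), np.float64(0.03607428420148122), np.float64(0.001050770034628952))
0.099 (array([ 0.55139385, -0.02560046]), np.float64(0.034075132761074274), np.float64(0.0002608888351084415)) (array([ 0.55144472, -0.02473362]), np.float64(0.02737891184641051), np.float64(0.00033968979206056536))
0.097 (array([ 0.55138971, -0.02676951]), np.float64(0.03459788875871804), np.float64(0.00026489120259792776)) (array([ 0.55144136, -0.02588936]), np.float64(0.027798939274552785), np.float64(0.0003449010667311934))
0.095 (array([ 0.55138557, -0.02793855]), np.float64(0.03512064475639995), np.float64(0.00026889357007424397)) (array([ 0.55143801, -0.02704511]), np.float64(0.028218966702680218), np.float64(0.00035011234140320743))
piv [0.53079279 0.07068385 0.06      ]
[array([0.4877102 , 0.09055344, 0.01      ]), array([ 0.5172279 , -0.05199961,  0.01      ]), array([ 0.59605941, -0.05601092,  0.01      ]), array([0.55959898, 0.10381681, 0.01      ])]
[array([ 0.51515998, -0.00310265,  0.028     ]), array([0.57486029, 0.00950489, 0.028     ]), array([ 0.5241597 , -0.04721654,  0.028     ]), array([ 0.58720318, -0.04725936,  0.028     ])]
```

Bore ≈ (0.5513, −0.0267), cross-checked by block corners and the pivot distance. The held glass is at ≈ (0.5514, −0.0265). I'm lowering it straight.

Emit:
jog_arm:
  deltas:
    - [0, 0, -0.02, 0, 0, 0, 0.3]
    - [0, 0, -0.018, 0, 0, 0, 0.3]
    - [0, 0, -0.01, 0, 0, 0, 0.3]
    - [0, 0, -0.002, 0, 0, 0, 0.3]
    - [0, 0, -0.002, 0, 0, 0, 0.3]
    - [0, 0, -0.002, 0, 0, 0, 0.3]
    - [0, 0, 0, 0, 0, 0, 0.3]

```text
t: 4.5
eef_pos: [0.5524, -0.0263, 0.0554]
tool_rot: [0.001, 0.707, 0.707, 0.0]
contact_force: [0.5, -1.0, 1.3]
gripper_width: 0.409
grasp_force: 25.4
```

Emit:
jog_arm:
  deltas:
    - [0, 0, -0.0015, 0, 0, 0, 0.3]
    - [0, 0, -0.001, 0, 0, 0, 0.3]
    - [0, 0, 0, 0, 0, 0, 0.3]

```text
t: 4.8
eef_pos: [0.5517, -0.0263, 0.0524]
tool_rot: [0.0, 0.707, 0.707, -0.0]
contact_force: [-0.5, -2.4, -0.3]
gripper_width: 0.407
grasp_force: 25.3
```

Emit:
jog_arm:
  deltas:
    - [0, 0, -0.001, 0, 0, 0, 0.3]
    - [0, 0, -0.001, 0, 0, 0, 0.3]
    - [0, 0, -0.001, 0, 0, 0, 0.3]
    - [0, 0, 0, 0, 0, 0, 0.3]

```text
t: 5.2
eef_pos: [0.5516, -0.0263, 0.0493]
tool_rot: [-0.0, 0.707, 0.707, -0.0]
contact_force: [-2.5, -2.1, 3.2]
gripper_width: 0.408
grasp_force: 26.9
```

Emit:
jog_arm:
  deltas:
    - [0.0002, 0, -0.0005, 0, 0, 0, 0.3]
    - [0, 0, -0.0005, 0, 0, 0, 0.3]
    - [0, 0, 0, 0, 0, 0, 0.3]

```text
t: 5.5
eef_pos: [0.5517, -0.0263, 0.0492]
tool_rot: [-0.0, 0.707, 0.707, -0.0]
contact_force: [-5.9, -2.5, 13.6]
gripper_width: 0.399
grasp_force: 32.6
```

Emit:
jog_arm:
  deltas:
    - [0, 0, 0.001, 0, 0, 0, 0.45]
    - [0, 0, 0, 0, 0, 0, 0.6]
    - [0, 0, 0, 0, 0, 0, 0.6]
    - [0, 0, 0.02, 0, 0, 0, 0.7]
    - [0, 0, 0.04, 0, 0, 0, 0.7]
    - [0, 0, 0, 0, 0, 0, 0.4]
    - [0, 0, 0, 0, 0, 0, 0]
    - [0, 0, 0, 0, 0, 0, 0]
    - [0, 0, 0, 0, 0, 0, 0]
    - [0, 0, 0, 0, 0, 0, 0]

```text
t: 6.5
eef_pos: [0.5514, -0.0259, 0.1084]
tool_rot: [-0.001, 0.707, 0.707, -0.001]
contact_force: [-0.8, -1.2, 0.1]
gripper_width: -0.003
grasp_force: 0.0
```

```bash
python3 - <<'E'
from h import *
c=cam("wrist"); o=bot.get_obs(); print(o["eef_pos"],o["contact_force"],o["gripper_width"]); np.savez("wrist4.npz",**c)
cv2.imwrite("pics/w4.png",cv2.resize(c["img"][130:300,150:360,::-1],None,fx=3.5,fy=3.5,interpolation=cv2.INTER_CUBIC))
print(3.5*(proj(c,[.5513,-.0267,.028])-[150,130]))
E
```

```text
[ 0.55154347 -0.02595516  0.10852017] [ 0.04150501 -0.48035335 -0.1518532 ] -0.0032391626583918643
[363.20801735 278.99530454]
```

View pics/w4.png

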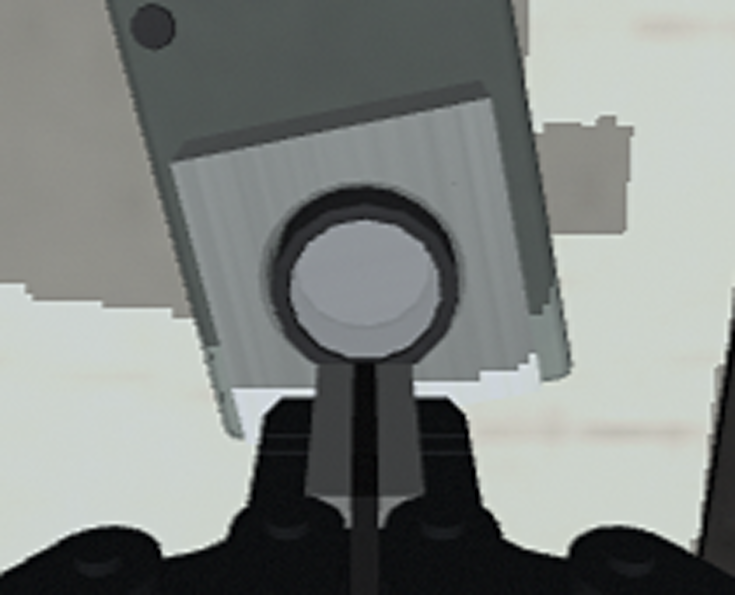

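The glass is in the bore and concentric, standing slightly proud. I'll press gently with shut tips to make sure it is home and read its height.

Emit:
jog_arm:
  deltas:
    - [0, 0, -0.025, 0, 0, 0, 0]
    - [0, 0, -0.02, 0, 0, 0, 0]
    - [0, 0, -0.002, 0, 0, 0, 0]
    - [0, 0, -0.001, 0, 0, 0, 0]
    - [0, 0, -0.001, 0, 0, 0, 0]
    - [0, 0, 0, 0, 0, 0, 0]

```text
t: 7.15
eef_pos: [0.5526, -0.026, 0.0611]
tool_rot: [0.0, 0.707, 0.707, 0.001]
contact_force: [1.3, -0.7, 0.1]
gripper_width: -0.001
grasp_force: 0.0
```

Emit:
jog_arm:
  deltas:
    - [0, 0, -0.0015, 0, 0, 0, 0]
    - [0, 0, -0.0015, 0, 0, 0, 0]
    - [0, 0, 0, 0, 0, 0, 0]

```text
t: 7.45
eef_pos: [0.5527, -0.026, 0.0587]
tool_rot: [0.0, 0.707, 0.707, 0.001]
contact_force: [-3.1, 0.7, 11.5]
gripper_width: -0.002
grasp_force: 5.8
```

Emit:
jog_arm:
  deltas:
    - [0, 0, -0.001, 0, 0, 0, 0]
    - [0, 0, 0, 0, 0, 0, 0]

```text
t: 7.65
eef_pos: [0.5528, -0.026, 0.0584]
tool_rot: [0.0, 0.707, 0.707, 0.001]
contact_force: [-5.8, -0.4, 18.9]
gripper_width: -0.004
grasp_force: 9.4
```

Emit:
jog_arm:
  deltas:
    - [0, 0, 0.02, 0, 0, 0, 0]
    - [0, 0, 0.04, 0, 0, 0.14, 0.1]
    - [0, 0.015, 0.02, 0, 0, 0.14, 0.3]
    - [0.002, 0.015, 0, 0, 0, 0.14, 0.4]
    - [0.003, 0.015, 0, 0, 0, 0.14, 0.4]
    - [0.003, 0.015, 0, 0, 0, 0.14, 0.4]
    - [0.003, 0.015, 0, 0, 0, 0.14, 0.4]
    - [0.003, 0.015, 0, 0, 0, 0.14, 0.4]
    - [0.003, 0.012, 0, 0, 0, 0.14, 0.4]
    - [0.004, 0.01, 0, 0, 0, 0.14, 0.4]

```text
t: 8.65
eef_pos: [0.573, 0.0868, 0.1365]
tool_rot: [0.0, 0.152, 0.988, 0.0]
contact_force: [0.1, -0.1, 0.7]
gripper_width: 0.402
grasp_force: 0.0
```

```bash
python3 - <<'E'
from h import *
c=dict(np.load("wrist3.npz"))
for a,b in [((345,45),(465,0)),((360,75),(540,10))]:
    A,B=[onplane(c,np.array(p)/1.5,.053) for p in (a,b)]; d=B-A; print(A,B,np.degrees(np.arctan2(d[1],d[0])))
P=onplane(c,(319.5/1.5,72/1.5),.06);print(P)
c=dict(np.load("wrist0.npz"))
for p in [(109,97),(202,57)]: print(onplane(c,p,.053),onplane(c,p,.075))
o=bot.get_obs(); print(o["eef_pos"],o["q"])
E
```

```text
[0.5394743  0.07993367 0.053     ] [0.57960408 0.09336432 0.053     ] 18.504384764492034
[0.54444751 0.07054693 0.053     ] [0.60477971 0.09040652 0.053     ] 18.220036459957186
[0.53129117 0.07068338 0.06      ]
[0.53144185 0.07159066 0.053     ] [0.54128614 0.07201846 0.075     ]
[0.62495699 0.10807929 0.053     ] [0.62837484 0.10599956 0.075     ]
[0.57301064 0.08684531 0.13650883] [-0.04145134  0.47370314 -0.27861174  1.87520539  0.17298349  0.81567795
  0.85639914]
```

Emit:
jog_arm:
  deltas:
    - [0.001, -0.001, 0, 0, 0, 0.126, 0.4]
    - [0, 0, 0, 0, 0, 0.126, 0.4]
    - [0, 0, 0, 0, 0, 0.126, 0.4]
    - [0, 0, 0, 0, 0, 0.127, 0.4]
    - [0, 0, 0, 0, 0, 0.127, 0.4]
    - [0, 0, -0.02, 0, 0, 0, 0.4]
    - [0, 0, -0.02, 0, 0, 0, 0.4]
    - [0, 0, -0.02, 0, 0, 0, 0.4]
    - [0, 0, -0.0135, 0, 0, 0, 0.4]
    - [0, 0, 0, 0, 0, 0, 0.4]

```text
t: 9.65
eef_pos: [0.5727, 0.0846, 0.0611]
tool_rot: [-0.002, -0.16, 0.987, -0.0]
contact_force: [0.2, -0.2, 0.6]
gripper_width: 0.395
grasp_force: 0.0
```

```bash
python3 - <<'E'
from h import *
o=bot.get_obs(); print(o["eef_pos"],o["q"],o["contact_force"])
p=np.array([.5311,.071]); a=18.4; r=.045
prev=p+r*np.array([np.cos(np.radians(a)),np.sin(np.radians(a))])
print(prev)
for k in range(14):
    a-=7; q=p+r*np.array([np.cos(np.radians(a)),np.sin(np.radians(a))]); print(round(a,1),(q-prev).round(4).tolist()); prev=q
E
```

```text
[0.57274682 0.08462753 0.06112459] [ 0.03742645  0.59946569 -0.38146862  1.90485419  0.33082408  0.7023021
  1.35248221] [ 0.24340204 -0.15552475  0.59638518]
[0.57379942 0.08520421]
11.4 [0.0014, -0.0053]
4.4 [0.0008, -0.0054]
-2.6 [0.0001, -0.0055]
-9.6 [-0.0006, -0.0055]
-16.6 [-0.0012, -0.0054]
-23.6 [-0.0019, -0.0052]
-30.6 [-0.0025, -0.0049]
-37.6 [-0.0031, -0.0045]
-44.6 [-0.0036, -0.0041]
-51.6 [-0.0041, -0.0037]
-58.6 [-0.0045, -0.0031]
-65.6 [-0.0049, -0.0026]
-72.6 [-0.0051, -0.002]
-79.6 [-0.0053, -0.0013]
```

Emit:
jog_arm:
  deltas:
    - [0, 0, 0, 0, 0, 0, 0.2]
    - [0, 0, 0, 0, 0, 0, 0.2]
    - [0.0014, -0.0053, 0, 0, 0, -0.1222, 0.2]
    - [0.0008, -0.0054, 0, 0, 0, -0.1222, 0.2]
    - [0.0001, -0.0055, 0, 0, 0, -0.1222, 0.2]
    - [-0.0006, -0.0055, 0, 0, 0, -0.1222, 0.2]
    - [-0.0012, -0.0054, 0, 0, 0, -0.1222, 0.2]
    - [-0.0019, -0.0052, 0, 0, 0, -0.1222, 0.2]
    - [-0.0025, -0.0049, 0, 0, 0, -0.1222, 0.2]
    - [0, 0, 0, 0, 0, 0, 0.2]
  newtons: 20

```text
t: 10.65
eef_pos: [0.5705, 0.0477, 0.0638]
tool_rot: [0.001, 0.265, 0.964, 0.0]
contact_force: [-0.3, -0.3, -0.2]
gripper_width: 0.198
grasp_force: 0.0
```

Emit:
jog_arm:
  deltas:
    - [-0.0031, -0.0045, 0, 0, 0, -0.1222, 0.2]
    - [-0.0036, -0.0041, 0, 0, 0, -0.1222, 0.2]
    - [-0.0041, -0.0037, 0, 0, 0, -0.1222, 0.2]
    - [-0.0045, -0.0031, 0, 0, 0, -0.1222, 0.2]
    - [-0.0049, -0.0026, 0, 0, 0, -0.1222, 0.2]
    - [-0.0051, -0.002, 0, 0, 0, -0.1222, 0.2]

```text
t: 11.25
eef_pos: [0.5468, 0.028, 0.0639]
tool_rot: [0.002, 0.593, 0.805, 0.002]
contact_force: [3.3, 0.3, -1.2]
gripper_width: 0.205
grasp_force: 1.7
```

Emit:
jog_arm:
  deltas:
    - [-0.004, -0.001, 0, 0, 0, -0.096, 0.2]
    - [-0.002, 0, 0, 0, 0, 0, 0.2]
    - [0, 0, 0, 0, 0, 0, 0.2]

```text
t: 11.55
eef_pos: [0.5396, 0.0269, 0.0635]
tool_rot: [0.001, 0.628, 0.778, 0.001]
contact_force: [1.7, -0.6, 0.8]
gripper_width: 0.2
grasp_force: 0.8
```

Emit:
jog_arm:
  deltas:
    - [-0.0015, 0, 0, 0, 0, 0, 0.2]
    - [-0.0015, 0, 0, 0, 0, 0, 0.2]
    - [0, 0, 0, 0, 0, 0, 0.2]

```text
t: 11.85
eef_pos: [0.537, 0.0268, 0.0633]
tool_rot: [0.001, 0.63, 0.777, 0.001]
contact_force: [4.6, -1.1, 1.2]
gripper_width: 0.202
grasp_force: 2.1
```

Emit:
jog_arm:
  deltas:
    - [-0.0015, 0, 0, 0, 0, 0, 0.2]
    - [-0.0015, 0, 0, 0, 0, 0, 0.2]
    - [0, 0, 0, 0, 0, 0, 0.2]

```text
t: 12.15
eef_pos: [0.5367, 0.0268, 0.0634]
tool_rot: [0.003, 0.63, 0.777, 0.003]
contact_force: [12.3, -1.3, -8.5]
gripper_width: 0.2
grasp_force: 6.0
```

The arm is against its stop (12 N, no more motion). I'm releasing and going above the ring's grip bar.

Emit:
jog_arm:
  deltas:
    - [0.004, 0, 0, 0, 0, 0, 0.35]
    - [0, 0, 0.03, 0, 0, 0, 0.4]
    - [0, 0, 0.05, 0, 0, 0, 0.5]
    - [0.003, -0.0108, 0, 0, 0, 0.1428, 0.5]
    - [0.003, -0.0108, 0, 0, 0, 0.1428, 0.5]
    - [0.003, -0.0108, 0, 0, 0, 0.1428, 0.5]
    - [0.003, -0.0108, 0, 0, 0, 0.1428, 0.5]
    - [0.0025, -0.0106, 0, 0, 0, 0.1428, 0.5]
    - [0, 0, 0, 0, 0, 0.1428, 0.5]
    - [0, 0, 0, 0, 0, 0.1428, 0.5]

```text
t: 13.15
eef_pos: [0.5497, -0.0272, 0.142]
tool_rot: [-0.002, 0.178, 0.984, -0.0]
contact_force: [0.0, 0.5, -0.6]
gripper_width: 0.498
grasp_force: 0.0
```

Emit:
jog_arm:
  deltas:
    - [0, 0, 0, 0, 0, 0.1428, 0.5]
    - [0, 0, 0, 0, 0, 0.1428, 0.5]
    - [0, 0, 0, 0, 0, 0.1428, 0.5]
    - [0, 0, 0, 0, 0, 0.1428, 0.5]
    - [0, 0, 0, 0, 0, 0, 0.5]
    - [0, 0, 0, 0, 0, 0, 0.5]

```text
t: 13.75
eef_pos: [0.5503, -0.0269, 0.1423]
tool_rot: [-0.001, -0.102, 0.995, 0.0]
contact_force: [0.8, -0.3, 0.2]
gripper_width: 0.5
grasp_force: 0.0
```

```bash
python3 - <<'E'
from h import *
c=cam("wrist"); o=bot.get_obs(); print(o["eef_pos"],o["tool_rot"],o["q"],o["contact_force"],o["torque"]); np.savez("wrist5.npz",**c)
cv2.imwrite("pics/w5.png",cv2.resize(c["img"][:,:,::-1],(768,576),interpolation=cv2.INTER_CUBIC))
cc=np.array([.5513,-.0267]); a=np.radians(11.9); u=np.array([np.cos(a),np.sin(a)]); v=np.array([-u[1],u[0]])
for s in (-1,1):
  for w in (-1,1): q=cc+s*.023*u+w*.006*v; print(s,w,(1.5*proj(c,[*q,.086])).round(0))
for w in (.045,.1): q=cc+w*v; print("beam/piv",(1.5*proj(c,[*q,.053])).round(0))
E
```

```text
[ 0.55057534 -0.02692241  0.1424336 ] [-8.20707473e-04 -1.02053685e-01  9.94778547e-01  1.17977161e-04] [ 0.16589387  0.42738013 -0.28799459  1.93604131  0.16417841  0.80223636
  1.56298147] [-0.13910805 -0.27038743  0.29044373] [ 0.02137637 -0.00598467  0.0300323 ]
-1 -1 [364. 283.]
-1 1 [395. 283.]
1 -1 [366. 386.]
1 1 [394. 385.]
beam/piv [474. 308.]
beam/piv [589. 307.]
```

View pics/w5.png

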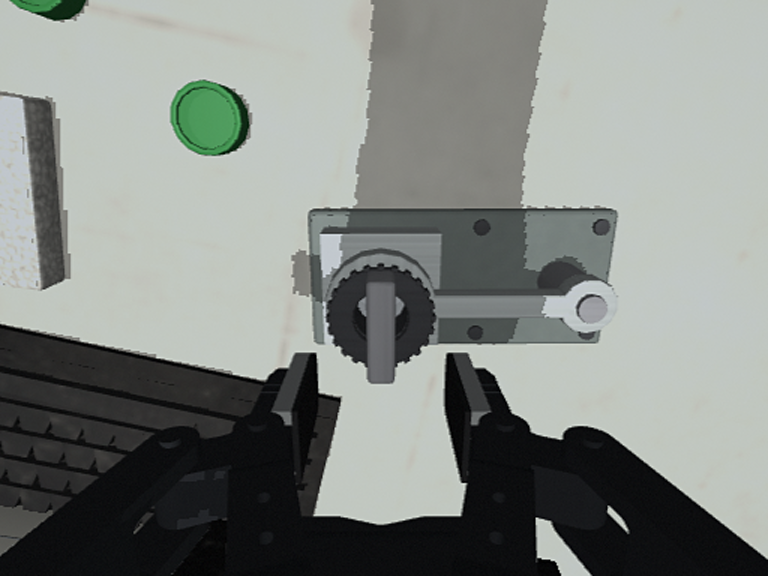

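The bar is upright in the image, cols 367–394 and rows 282–384, as predicted, so the arm is closed and the bar is centred between the pads. Descending and gripping.

Emit:
jog_arm:
  deltas:
    - [0.0005, 0, -0.02, 0, 0, 0, 0.4]
    - [0, 0, -0.018, 0, 0, 0, 0.4]
    - [0, 0, -0.011, 0, 0, 0, 0.35]
    - [0, 0, 0, 0, 0, 0, 0.05]
    - [0, 0, 0, 0, 0, 0, 0.05]
    - [0, 0, 0, 0, 0, 0, 0.05]
    - [0, 0, 0, 0, 0, 0, 0.05]
  newtons: 45

```text
t: 14.5
eef_pos: [0.5512, -0.0269, 0.0935]
tool_rot: [-0.001, -0.103, 0.995, 0.0]
contact_force: [-0.9, 0.7, -9.4]
gripper_width: 0.129
grasp_force: 46.0
```

```bash
python3 - <<'E'
from h import *
o=bot.get_obs(); print(o["eef_pos"],o["q"],o["contact_force"],o["torque"],o["gripper_width"],o["grasp_force"])
E
```

```text
[ 0.55115601 -0.02692008  0.09347813] [ 0.14928826  0.49899418 -0.27010932  1.96414215  0.19804214  0.70477449
  1.5369842 ] [-0.86162816  0.65231958 -9.42610113] [ 0.13577759 -0.01974243  0.02959508] 0.12916151402579232 46.03688836097717
```

Emit:
jog_arm:
  deltas:
    - [0, 0, -0.0005, 0, 0, 0, 0.05]
    - [0, 0, -0.0003, 0, 0, -0.1, 0.05]
    - [0, 0, -0.0003, 0, 0, -0.1, 0.05]
    - [0, 0, -0.0003, 0, 0, -0.1, 0.05]
    - [0, 0, -0.0003, 0, 0, -0.1, 0.05]
    - [0, 0, -0.0003, 0, 0, -0.1, 0.05]
    - [0, 0, -0.0003, 0, 0, -0.1, 0.05]

```text
t: 15.2
eef_pos: [0.5513, -0.0269, 0.0915]
tool_rot: [-0.001, 0.197, 0.98, -0.0]
contact_force: [-0.9, 0.5, -8.2]
gripper_width: 0.13
grasp_force: 46.3
```

```bash
cat > st.py <<'E'
from h import *
o=bot.get_obs(); t=R.from_quat(np.array(o["tool_rot"])[[1,2,3,0]]).as_matrix()[:,1]
print(o["eef_pos"].round(4),"yaw",np.arctan2(t[1],t[0]).round(3),"F",o["contact_force"].round(1),"T",o["torque"].round(3),o["gripper_width"].round(3),o["grasp_force"].round(1))
E
python3 st.py
```

```text
Traceback (most recent call last):
  File "st.py", line 3, in <module>
    print(o["eef_pos"].round(4),"yaw",np.arctan2(t[1],t[0]).round(3),"F",o["contact_force"].round(1),"T",o["torque"].round(3),o["gripper_width"].round(3),o["grasp_force"].round(1))
                                                                                                                              ^^^^^^^^^^^^^^^^^^^^^^^^
AttributeError: 'float' object has no attribute 'round'
```

Emit:
jog_arm:
  deltas:
    - [0, 0, -0.0007, 0, 0, 0, 0.05]
    - [0, 0, -0.0003, 0, 0, -0.1, 0.05]
    - [0, 0, -0.0003, 0, 0, -0.1, 0.05]
    - [0, 0, -0.0003, 0, 0, -0.1, 0.05]

```text
t: 15.6
eef_pos: [0.5521, -0.0268, 0.0904]
tool_rot: [0.0, 0.34, 0.94, 0.0]
contact_force: [-1.6, 0.2, -3.2]
gripper_width: 0.126
grasp_force: 46.8
```

```bash
sed -i 's/o\["gripper_width"\].*/round(o["grasp_force"],1))/' st.py; python3 st.py
```

```text
[ 0.5521 -0.0268  0.0904] yaw 0.877 F [-1.6  0.2 -3.2] T [0.191 0.387 0.086] 46.8
```

Emit:
jog_arm:
  deltas:
    - [0, 0, -0.0005, 0, 0, -0.1, 0.05]
    - [0, 0, -0.0004, 0, 0, -0.1, 0.05]
    - [0, 0, 0, 0, 0, 0, 0.05]

```text
t: 15.9
eef_pos: [0.5524, -0.0266, 0.0897]
tool_rot: [0.001, 0.431, 0.902, 0.0]
contact_force: [-1.2, 0.8, -2.6]
gripper_width: 0.128
grasp_force: 47.0
```

```bash
python3 st.py
```

```text
[ 0.5524 -0.0266  0.0897] yaw 0.68 F [-1.2  0.8 -2.6] T [0.24  0.176 0.036] 47.0
```

Emit:
jog_arm:
  deltas:
    - [0, 0, -0.0004, 0, 0, -0.08, 0.05]
    - [0, 0, -0.0003, 0, 0, -0.08, 0.05]

```text
t: 16.1
eef_pos: [0.5525, -0.0266, 0.0892]
tool_rot: [0.0, 0.501, 0.865, 0.001]
contact_force: [-2.0, 0.5, 1.7]
gripper_width: 0.126
grasp_force: 47.5
```

```bash
python3 st.py
```

```text
[ 0.5525 -0.0266  0.0892] yaw 0.52 F [-2.   0.5  1.7] T [0.295 0.488 0.104] 47.5
```

Emit:
jog_arm:
  deltas:
    - [0, 0, -0.0002, 0, 0, -0.06, 0.05]

```text
t: 16.2
eef_pos: [0.5525, -0.0267, 0.089]
tool_rot: [0.0, 0.527, 0.85, 0.001]
contact_force: [-2.3, 0.4, 2.2]
gripper_width: 0.128
grasp_force: 47.6
```

```bash
python3 st.py
```

```text
[ 0.5525 -0.0267  0.089 ] yaw 0.461 F [-2.3  0.4  2.2] T [0.23  0.511 0.146] 47.6
```

Emit:
jog_arm:
  deltas:
    - [0, 0, -0.0002, 0, 0, -0.06, 0.05]

```text
t: 16.3
eef_pos: [0.5526, -0.0267, 0.0889]
tool_rot: [0.001, 0.552, 0.834, 0.001]
contact_force: [-1.7, 1.4, 2.4]
gripper_width: 0.126
grasp_force: 47.7
```

```bash
python3 st.py
```

```text
[ 0.5526 -0.0267  0.0889] yaw 0.401 F [-1.7  1.4  2.4] T [0.244 0.551 0.182] 47.7
```

Emit:
jog_arm:
  deltas:
    - [0, 0, -0.0002, 0, 0, -0.06, 0.05]
    - [0, 0, -0.0001, 0, 0, -0.04, 0.05]

```text
t: 16.5
eef_pos: [0.5526, -0.0266, 0.0887]
tool_rot: [0.001, 0.593, 0.805, 0.001]
contact_force: [-2.2, 0.8, 3.6]
gripper_width: 0.127
grasp_force: 47.8
```

```bash
python3 st.py
```

```text
[ 0.5526 -0.0266  0.0887] yaw 0.302 F [-2.2  0.8  3.6] T [0.206 0.617 0.296] 47.8
```

Torque is 0.30 N m, so it is snug (≈22–25 N). Releasing and withdrawing.

Emit:
jog_arm:
  deltas:
    - [0, 0, 0, 0, 0, 0, 0.3]
    - [0, 0, 0, 0, 0, 0, 0.5]
    - [0, 0, 0, 0, 0, 0, 0.5]
    - [0, 0, 0.03, 0, 0, 0, 0.5]
    - [0, 0, 0.05, 0, 0, 0, 0.5]
    - [0, 0, 0.02, 0, 0, 0, 0.5]
    - [0, 0, 0, 0, 0, 0, 0.5]
    - [0, 0, 0, 0, 0, 0, 0.5]
    - [0, 0, 0, 0, 0, 0, 0.5]

```text
t: 17.4
eef_pos: [0.5509, -0.027, 0.1863]
tool_rot: [-0.001, 0.594, 0.804, -0.001]
contact_force: [0.2, -0.3, -0.3]
gripper_width: 0.499
grasp_force: 0.0
```

```bash
python3 - <<'E'
from h import *
c=cam("wrist"); g=c["img"]; cc=np.array([.5513,-.0267])
# bar angle: grey elongated blob near ring centre
g=cv2.cvtColor(g,cv2.COLOR_RGB2GRAY); p=proj(c,[*cc,.082]); x,y=p.round().astype(int)
m=((g>85)&(g<150)).astype(np.uint8); n,l,st,ce=cv2.connectedComponentsWithStats(m); k=l[y,x]; 
ct=max(cv2.findContours((l==k).astype(np.uint8),0,1)[0],key=cv2.contourArea); r=cv2.minAreaRect(ct); b=[onplane(c,q,.082)[:2] for q in cv2.boxPoints(r)]
d=[b[1]-b[0],b[2]-b[1]]; print(k,r,[(np.linalg.norm(v).round(4),np.degrees(np.arctan2(v[1],v[0])).round(1)) for v in d])
o=bot.get_obs(); print(o["eef_pos"],o["contact_force"],o["t"])
E
```

```text
63 ((255.5, 195.5), (55.0, 25.0), 90.0) [(np.float64(0.0185), np.float64(17.2)), (np.float64(0.0443), np.float64(-72.1))]
[ 0.55090461 -0.02703111  0.18620245] [ 0.77965418 -0.84070751 -1.10145888] 17.45
```

The bar is still at −72°, the angle I left it at, so the ring has stayed put. Handing in.

```bash
python3 -c "
from station import bot; print(bot.hand_in())"
```

```text
the job is handed in; nothing more can be done
None
```

The job is handed in at about 17.5 s: glass seated in the bore, clamp arm against its stop and ring snug at about 0.30 N m (roughly 22–25 N on the glass, worked out from the torque); the jar was not touched, but the hand-in returned no verdict.

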